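Locate and lock a wooden box on a drawer pegboard

ROBOT

A 6-joint arm with a two-finger parallel gripper is mounted at the origin on the work surface. World frame = base frame: x ahead of the robot, y to its left, z up, the work surface at z = 0. Lengths are in m, angles in rad, forces in N, time in s.
With the tool pointing down it reaches from about 0.4 to 0.825 m from the base axis. Payload 7 kg.
Tool frame: the origin (TCP) lies on the centre line of the jaws, within the pads' length; the fingertips stand 22 mm ahead of it and the grasp point (between the pads) lies 3 mm ahead of it; z points along the fingers, y is the line along which they close (so a half turn about z gives the same grasp; the last joint's range is limited). The gripper opens to 88 mm and grips with 3 to 60 N. Pads are 19 mm wide; open, the fingers measure 130 mm over their backs; the gripper's body (78 mm by 193 mm) begins 47 mm behind the grasp point.
Start: joints at [-0.952, 0.359, 0.012, 0, -1.224, -0.288], TCP at [0.219, -0.638, 0.249] pointing down, gripper open.
Joint ranges: [-3.07, 3.07], [-1.43, 2.12], [-1.02, 1.25], [-3.03, 1.67], [-3.05, -0], [-3.03, 3.03]. Speed limits (rad/s): [2.39, 2.39, 3.01, 3.14, 3.14, 3.14].

INTERFACE

Orientations are given as [roll, pitch, yaw] about the fixed x, y, z axes, in that order (R = Rz(yaw) Ry(pitch) Rx(roll)).
In Python, from station import monitor, viewer, order gives the robot as it stands. The module is installed in compiled form; this text tells all that it offers.
- The arm moves only by the tool servo_tool, never from a script. Its argument "targets" is a list of rows, each an object with "angular": the turn, a rotation vector about the tool's x, y, z in degrees, a list of three; "xyz": the shift along the tool's x, y, z in cm, a list of three; "claw": the finger opening in cm, from 0 to 8.76. A call has 1 to 20 rows; each row shifts and turns the commanded pose from where the row before left it, along the tool's axes as they then stand; what a row does not reach is not made up. A row lasts 1/10 s, in which the tool goes at most 50 mm and 8.59 degrees, less where a joint would pass 70% of its speed; a pose out of reach is approached as far as the arm can. A call is refused whole if a number of a shift passes 5 or a number of a turn 8.59, either way. A call with a gripper value outside its range is refused whole. The fingers move at their own pace and stop on an object; "force" is the grip in N (left out, the last holds). Time passes only in rows, so rows that do not move let the fingers close. It gives the time, the measured TCP pose, the force, the opening and the grip force at its end, in the units of the state.
- monitor.get_state(): the state, without advancing time (a new reading comes with each control period).
- viewer.grab_frame(name): name is "scene" or "side" or "wrist"; returns a dict with "color" (420x560x3 uint8, blue, green, red), "fovy" (degrees; the focal length in pixels is half the picture's height over the tangent of half this angle, whatever the lens; pixels are square), "cx", "cy" (the principal point, pixels), "R" (3x3) and "t" (3): a world point X has camera coordinates R X + t. Camera axes: x right, y down, z forward; pixel columns grow to the right and rows downward; lengths in m; the calibration is good to about 2 mm. The wrist camera is an equidistant fisheye: a pixel r from the principal point sees the ray r / f radians off the axis. A picture is of the moment at which its call begins. There is no depth.
- order.job_done(): hands the job in; it is judged then, once.
The state is a dict: "t": time; "q": joint angles; "qd": joint speeds; "joint_efforts": joint torques, N m; "eef_pos": TCP position; "ee_rot": TCP orientation; "force": force on the tool from outside, world axes, zero at the start; "moment": the same for the moment, N m; "width": finger opening in m; "gripper_force": force on a finger pad.
Only numpy, scipy, OpenCV 4.12 (cv2) and the standard library are available. Lean on these libraries where they do the work, as an engineer would, in place of code of your own. Each camera call takes 0.05 s, during which the arm holds its last target. There are 200 camera calls.

TASK

In the drawer, push the closed wooden box across the pegboard until its long back side presses square against the two fixed round pegs, then slide it to the left along those pegs until its end presses against the end block, with no gap left at the pegs or the block. Then plant the loose thick peg upright and fully down in one of the holes right in front of the box's near long side, so that the box cannot slide back when the drawer is shut. Press gently and feel for the contact, as the fixed pegs and the block are only push-fitted and must take no more than about 10 N each; leave the other things where they are.

Things in the scene. Friction and masses are not known exactly. Their poses are not given: they have to be found in the camera images.
- board: fixed pegboard lying in the drawer, 310 x 440 x 16 mm; origin at the centre of its underside, on the drawer floor; x to the back of the drawer (away from the robot), y left, z up. Round holes at 44 mm pitch, at x = -132, -88 .. 132 and y = -176, -132 .. 176 mm, each 16 mm wide and 13 mm deep. Box home: its origin at x 23.5, y 21, z 16 mm in this frame, square to it.
- wooden_box: closed wooden box with a tight sliding lid, 105 mm (its x) x 200 mm (its y, long side) x 50 mm high, 0.3 to 0.54 kg, loose, flat on the board and free to slide; origin at the centre of its underside. It starts 35 to 60 mm in front of its home and 20 to 52 mm to the right of it, turned by up to 15 degrees against the board.
- box_back_left (a point): left corner of the box's back long side (in the box's frame x 52.5, y 100, z 25 mm); when home it is at x 76, y 121 mm in the board's frame
- box_back_right (a point): right corner of the box's back long side (in the box's frame x 52.5, y -100, z 25 mm); when home it is at x 76, y -79 mm in the board's frame
- peg_left: left of the two fixed round wooden pegs behind the box, 24 mm diameter, standing 80 mm above the board; origin on its axis at the board's top face (board frame x 88, y 44 mm). Stiff, does not give
- peg_right: right one of the two fixed round pegs, same shape (board frame x 88, y -44 mm)
- end_block: fixed wooden end block, 75 mm (x) x 22 mm (y) x 45 mm high; origin at the centre of its underside on the board's top face (board frame x 22, y 132 mm); its right-hand face (y = 121 mm) stops the box's left end. Stiff, does not give
- loose_peg: the loose thick peg, body 24 mm diameter and 80 mm tall on a chamfered foot 13 mm diameter, 11 mm long; upright, origin at the bottom of the foot, top at 91 mm. Fully down in a hole its shoulder rests on the board and its origin is 5 mm above the board's underside. It starts so, in one of two holes (x -132 or -44 mm) of the board's left-hand column y = 176 mm
- slim_peg: another loose peg, only 17 mm diameter (same foot, same height), standing in the other of those two holes; not needed, to be left alone
- lock_hole (a point): centre, at the board's top face, of one hole in front of the box's home (board frame x -44, y 0 mm). The holes at y -44, 0, 44 and 88 mm of the same row do equally well: a thick peg there stands 3 mm in front of the box when it is home
- glass_bowl: small glass bowl, 86 mm across, 40 mm high, on the board's back right corner; origin at the centre of its underside; leave alone
- straw_cup: flip-top straw cup, 78 mm across, 150 mm tall, at the right side of the drawer; origin at the centre of its underside; leave alone
- spice_jar: jar with a steel cap, 52 mm across, 100 mm tall, at the right side of the drawer; origin at the centre of its underside; leave alone
- basket: rattan-look plastic basket, 200 x 140 x 90 mm, at the left side of the drawer; origin at the centre of its underside; leave alone
- spoon_rack: slotted steel spoon rack with three spoons, 170 x 100 x 45 mm, at the left side of the drawer; origin at the centre of its underside; leave alone
There are look-alikes about, which are no part of the job. What is shaped like the wooden_box but black is not meant.

How it is judged:
On the way, in this order (a step that is already met when the one before it is completed fails the run):
1. the box is pressed (over 0.5 N) on a fixed round peg with its back side within 2 mm of both ((contact force between wooden_box and peg_left above 0.5 N or contact force between wooden_box and peg_right above 0.5 N) and x of box_back_left in the frame of board between 0.074 and 0.079 m and x of box_back_right in the frame of board between 0.074 and 0.079 m), for 0.1 s.
2. the box's end is pressed (over 0.5 N) on the end block with its back side within 2 mm of both fixed pegs (contact force between wooden_box and end_block above 0.5 N and x of box_back_left in the frame of board between 0.074 and 0.079 m and x of box_back_right in the frame of board between 0.074 and 0.079 m), for 0.1 s.
3. the loose thick peg is fully down in a hole right in front of the box (z of loose_peg in the frame of board below 0.0075 m and x of loose_peg in the frame of board between -0.048 and -0.04 m and y of loose_peg in the frame of board between -0.049 and 0.093 m and angle between loose_peg's own z axis and vertical below 0.06 rad), for 0.2 s.
At the end, for the whole second after the job is handed in: the box lies flat and at rest on the board with both back corners within 2 mm of the line of the two fixed pegs and its left end within 2 mm of the end block, and the loose thick peg stands upright, released and fully down in one of the four holes right in front of the box's near long side (all of step 3 and x of box_back_left in the frame of board between 0.074 and 0.079 m and x of box_back_right in the frame of board between 0.074 and 0.079 m and y of box_back_left in the frame of board between 0.119 and 0.124 m and angle between wooden_box's own z axis and vertical below 0.03 rad and z of wooden_box in the frame of board below 0.019 m and linear speed of each of wooden_box, loose_peg below 0.01 m/s); the robot touches nothing.
It fails at once if a fixed peg or the end block is loaded with more than 20 N by the box (contact force between wooden_box and peg_left above 20 N or contact force between wooden_box and peg_right above 20 N or contact force between wooden_box and end_block above 20 N).
It fails at once if the glass bowl or the slim peg is moved by more than 20 mm (distance of any of glass_bowl, slim_peg from where it was at the start of the episode above 0.02 m).
It fails at once if the cup, jar, basket or spoon rack is moved by more than 20 mm (distance of any of straw_cup, spice_jar, basket, spoon_rack from where it was at the start of the episode above 0.02 m).
It also fails if it takes over 72 s, if anything falls off the work surface, if the arm or the gripper's body presses on something with over 40 N, if the wrist force passes 120 N, or if a joint passes its speed limit or range.

## Working session

There is one attempt and no reset: what is moved stays moved. The work goes in short steps, Python scripts to look and compute and a tool call to move; the robot and the scene stay as the last step left them, time stands still between calls to the robot, and variables do not carry over. Pictures are saved under pics/ and viewed, at most 10 in all, crops included, and the job is handed in when it is done.

Besides the shell and the picture viewer there is one more tool, called after "Call:" as a command line: name --argument value ..., lists and objects as JSON in quotes. servo_tool: Moves the arm, as the interface text tells. Its arguments: {"type":"object","properties":{"targets":{"type":"array"},"force":{"type":"number"}},"required":["targets"]}

```bash
mkdir -p pics; cat > h.py <<'E'
import numpy as np, cv2
from station import monitor, viewer, order
def grab(n):
    f=viewer.grab_frame(n); f['f']=f['color'].shape[0]/2/np.tan(np.radians(f['fovy'])/2); f['R']=np.array(f['R']);f['t']=np.array(f['t']);f['name']=n; return f
def ray(f,u,v):
    x=np.array([(u-f['cx'])/f['f'],(v-f['cy'])/f['f']]); 
    if f['name']=='wrist':
        r=np.hypot(*x)+1e-12; d=np.array([*(x/r*np.sin(r)),np.cos(r)])
    else: d=np.array([*x,1.])
    return -f['R'].T@f['t'], f['R'].T@d
def onz(f,u,v,z):
    c,d=ray(f,u,v); return c+d*(z-c[2])/d[2]
def proj(f,X):
    p=f['R']@np.asarray(X)+f['t']
    if f['name']=='wrist':
        r=np.hypot(p[0],p[1])+1e-12; k=np.arctan2(r,p[2])/r; x=p[:2]*k
    else: x=p[:2]/p[2]
    return np.array([f['cx'],f['cy']])+f['f']*x
E
python3 - <<'E'
from h import *
s=monitor.get_state(); print(s)
a=[grab(n) for n in("scene","side","wrist")]
for f in a: print(f['name'],f['f'],f['cx'],f['cy'],-f['R'].T@f['t'],f['R'][2]); cv2.imwrite(f"pics/{f['name']}0.png",f['color'])
E
```

```text
{'t': 0.0, 'q': array([-9.51896537e-01,  3.59356072e-01,  1.10359329e-02, -3.44431296e-04,
       -1.22408229e+00, -2.88093440e-01]), 'qd': array([ 0.00242444,  0.00060606,  0.00080932, -0.00076686,  0.00104006,
       -0.00132842]), 'joint_efforts': array([ 4.10064797e-05, -5.82729757e+01,  2.93056798e+01,  6.99726015e+00,
        7.00436009e-03, -1.58500002e-04]), 'eef_pos': array([ 0.21906356, -0.63797721,  0.24763363]), 'ee_rot': array([ 3.13996074e+00, -1.45934705e-04, -2.81090349e+00]), 'force': array([ 0.2464651 , -0.53251783, -0.37268721]), 'moment': array([ 0.0102424 , -0.00933846, -0.01380135]), 'gripper_force': 0.0, 'width': 0.08775199106606457}
scene 531.7428882431454 281.46696107183686 224.26246428923722 [1.15903861 0.58902661 1.11875898] [-0.48959261 -0.42422894 -0.7617932 ]
side 410.0059022444461 280.6003199240419 211.88512678288464 [0.30444248 0.68372646 0.75690797] [ 0.14922949 -0.68748168 -0.71070353]
wrist 325.19226210127806 275.06381966462124 206.6938632495457 [ 0.15328726 -0.66142062  0.3840813 ] [ 0.24409562  0.08516751 -0.96600405]
```

View pics/scene0.png

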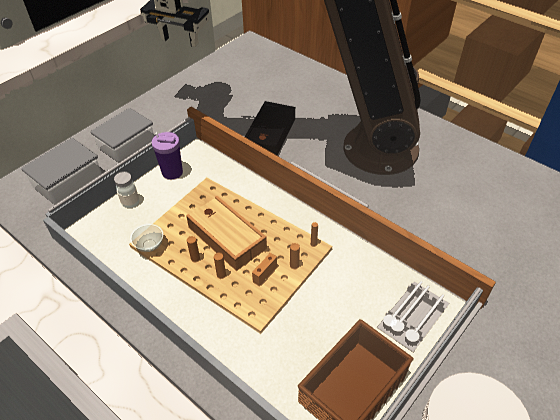

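View pics/side0.png

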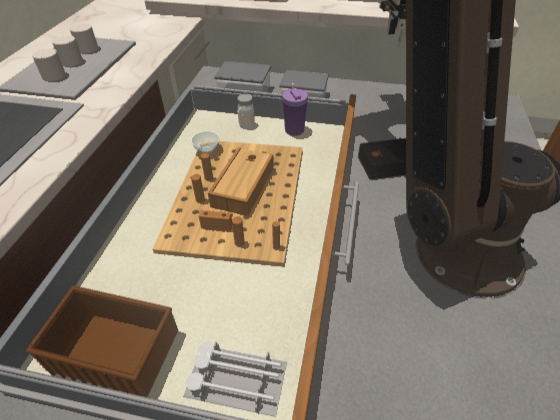

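Scene: the box sits around (228,232), the fixed pegs at (193,248) and (219,264), and the end block at (264,268). There are two candidates for the loose peg. The one at (294,257) looks thicker and stands in the x=-44 hole; the one at (314,235) looks slim and stands at x=-132. The black box at (272,125) is the decoy. Next I'll enlarge both views to confirm.

```bash
python3 - <<'E'
import cv2
a=cv2.imread('pics/scene0.png'); cv2.imwrite('pics/sc.png',cv2.resize(a[165:340,125:345],None,fx=3.4,fy=3.4,interpolation=cv2.INTER_CUBIC))
a=cv2.imread('pics/side0.png'); cv2.imwrite('pics/sd.png',cv2.resize(a[125:270,150:315],None,fx=4,fy=4,interpolation=cv2.INTER_CUBIC))
E
```

```text
(no output)
```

View pics/sc.png

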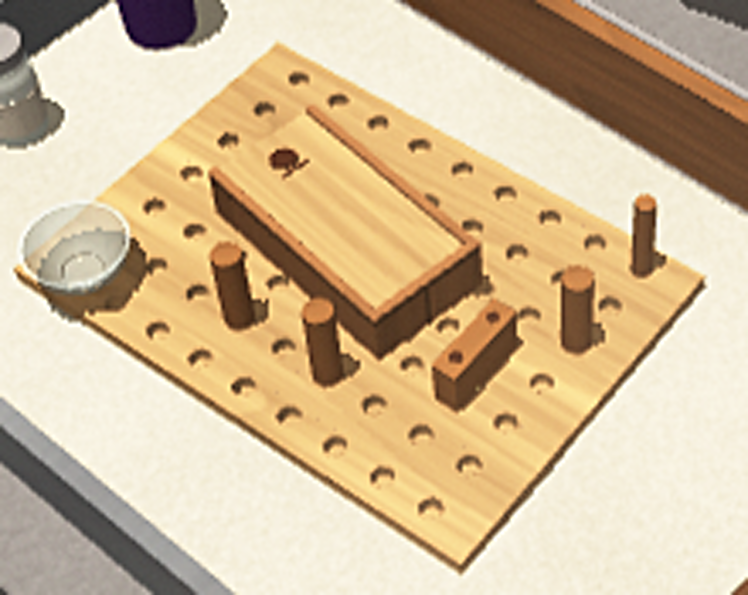

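View pics/sd.png

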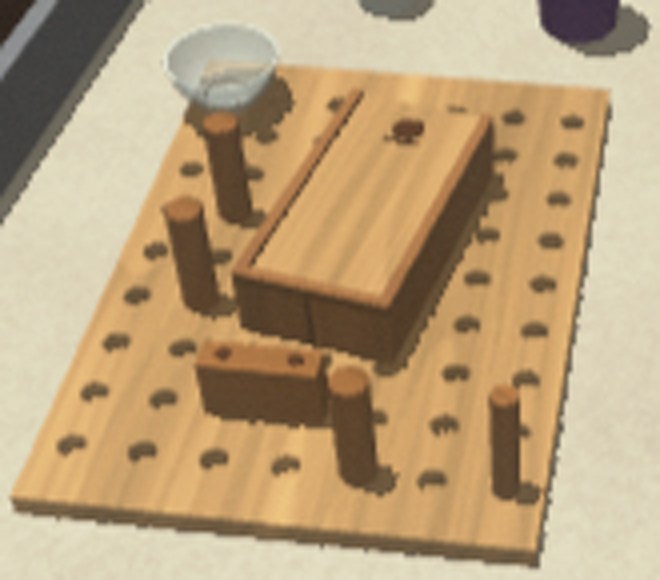

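The crops confirm it. The thick peg is next to the end block (sc (577,310), sd (353,430)) and the slim one is nearer the board's corner (sc (645,235), sd (504,440)). Now I'll triangulate.

```bash
cat > m.py <<'E'
from h import *
from scipy.spatial.transform import Rotation as Ro
a,b=grab('scene'),grab('side')
A=lambda p:(p[0]/3.4+125-.35,p[1]/3.4+165-.35)
B=lambda p:(p[0]/4+150-.4,p[1]/4+125-.4)
def tri(p,q):
    c1,d1=ray(a,*A(p));c2,d2=ray(b,*B(q)); d1/=np.linalg.norm(d1);d2/=np.linalg.norm(d2)
    s=np.linalg.lstsq(np.c_[d1,-d2],c2-c1,rcond=None)[0]; x,y=c1+s[0]*d1,c2+s[1]*d2
    return (x+y)/2,np.linalg.norm(x-y)
P={'fr':((278,43),(609,90),(-155,-220,16)),'fl':((704,280),(539,551),(-155,220,16)),'bl':((462,568),(14,497),(155,220,16)),
'pl':((319,309),(183,209),(88,44,96)),'pr':((228,252),(221,123),(88,-44,96)),'thick':((577,276),(349,380),(-44,176,96)),'slim':((645,201),(504,395),(-132,176,96))}
W=[];M=[]
for k,(p,q,m) in P.items():
    w,e=tri(p,q); W.append(w);M.append(np.array(m)/1e3); print(k,w.round(4),round(e,4))
W=np.array(W);M=np.array(M)
u=(W-W.mean(0))[:,:2];v=(M-M.mean(0))[:,:2]
yaw=np.arctan2((v[:,0]*u[:,1]-v[:,1]*u[:,0]).sum(),(u*v).sum())
Rb=Ro.from_euler('z',yaw).as_matrix(); t=W.mean(0)-Rb@M.mean(0)
print('board',t,np.degrees(yaw)); print('res mm',((W-(M@Rb.T+t))*1e3).round(1).tolist())
np.savez('board.npz',R=Rb,t=t,yaw=yaw)
for k,p,q in [('BL',(376,318),(238,277)),('FL',(479,243),(390,303)),('FR',(310,108),(490,118)),('BR',(212,172),(360,92))]:
    w,e=tri(p,q); print(k,((w-t)@Rb*1e3).round(1),round(e*1e3,1))
for n,p,z in [('cup',(156,20),.02),('jar',(15,140),.02),]:
    print(n,((onz(a,*A(p),t[2]+z)-t)@Rb*1e3).round(0))
E
python3 m.py
```

```text
fr [ 0.4539 -0.313   0.0162] 0.0015
fl [0.42   0.122  0.0109] 0.005
bl [0.729  0.1466 0.0134] 0.005
pl [ 0.6751 -0.0318  0.0972] 0.0001
pr [ 0.6809 -0.119   0.0973] 0.0002
thick [0.5338 0.088  0.096 ] 0.0007
slim [0.4468 0.0817 0.0959] 0.0005
board [ 0.59114855 -0.08341702 -0.00070965] 4.413180308970554
res mm [[0.3, 1.7, 0.9], [0.3, -2.0, -4.4], [0.2, -1.2, -1.9], [-0.4, 1.0, 2.0], [-1.4, 1.5, 2.0], [0.1, -0.7, 0.7], [0.8, -0.2, 0.6]]
BL [52.1 64.8 63.4] 0.8
FL [-47.   83.   67.2] 3.6
FR [ -80.5 -112.2   64. ] 1.6
BR [  15.2 -131.    63.1] 2.9
cup [-111. -321.   20.]
jar [  61. -317.   20.]
```

```bash
cat > plan.py <<'E'
from h import *
from scipy.spatial.transform import Rotation as Ro
b=np.load('board.npz')
def goal(bx,by,z,byaw):
    s=monitor.get_state(); R=Ro.from_euler('xyz',s['ee_rot']); p=s['eef_pos']
    g=b['R']@np.array([bx,by,0])/1e3+b['t']; g[2]=z
    G=Ro.from_euler('xyz',[np.pi,0,b['yaw']+np.radians(byaw)])
    print('t',round(s['t'],2),'turn deg',np.degrees((R.inv()*G).as_rotvec()).round(2),'shift cm after turn',(G.inv().apply(g-p)*100).round(2),'before turn',(R.inv().apply(g-p)*100).round(2))
def where():
    s=monitor.get_state(); print('board mm',((s['eef_pos']-b['t'])@b['R']*1e3).round(1),'yaw',np.degrees(s['ee_rot'][2]-b['yaw']).round(2), 'F board',(s['force']@b['R']).round(2),'t',s['t'])
E
python3 -c "
from plan import *
goal(-120,-24,.25,180)"
```

```text
t 0.25 turn deg [ 5.000e-02 -1.000e-02  1.454e+01] shift cm after turn [-29.36  50.05  -0.19] before turn [-40.98  41.08  -0.16]
```

Call:
servo_tool --targets '[{"angular":[0,0,7.27],"xyz":[0,0,0],"claw":8.76},{"angular":[0,0,7.27],"xyz":[0,0,0],"claw":8.76},{"angular":[0,0,0],"xyz":[-2.1,3.575,0],"claw":8.76},{"angular":[0,0,0],"xyz":[-2.1,3.575,0],"claw":8.76},{"angular":[0,0,0],"xyz":[-2.1,3.575,0],"claw":8.76},{"angular":[0,0,0],"xyz":[-2.1,3.575,0],"claw":8.76},{"angular":[0,0,0],"xyz":[-2.1,3.575,0],"claw":8.76},{"angular":[0,0,0],"xyz":[-2.1,3.575,0],"claw":8.76},{"angular":[0,0,0],"xyz":[-2.1,3.575,0],"claw":8.76},{"angular":[0,0,0],"xyz":[-2.1,3.575,0],"claw":8.76},{"angular":[0,0,0],"xyz":[-2.1,3.575,0],"claw":8.76},{"angular":[0,0,0],"xyz":[-2.1,3.575,0],"claw":8.76},{"angular":[0,0,0],"xyz":[-2.1,3.575,0],"claw":8.76},{"angular":[0,0,0],"xyz":[-2.1,3.575,0],"claw":8.76},{"angular":[0,0,0],"xyz":[-2.1,3.575,0],"claw":8.76},{"angular":[0,0,0],"xyz":[-2.1,3.575,0],"claw":8.76},{"angular":[0,0,0],"xyz":[0,0,0],"claw":8.76}]'

```text
t: 1.95
eef_pos: [0.4757, -0.1134, 0.2487]
ee_rot: [3.141, 0.001, -3.061]
force: [0.7, -1.0, -0.3]
width: 0.0878
gripper_force: 0.0
```

```bash
python3 - <<'E'
from plan import *
where()
f=grab('wrist'); cv2.imwrite('pics/w1.png',f['color']); import pickle; pickle.dump(f,open('w1.pkl','wb'))
for m in [(-132,-176),(132,176),(-132,132),(-88,-132)]: print(m,proj(f,b['R']@np.array([*m,16])/1e3+b['t']).round(1))
E
```

```text
board mm [-117.5  -21.   249.4] yaw -179.78 F board [ 0.65 -1.04 -0.34] t 1.95
(-132, -176) [147.4 171. ]
(132, 176) [403.6 345.9]
(-132, 132) [402.2 171.9]
(-88, -132) [183.7 206.3]
```

View pics/w1.png

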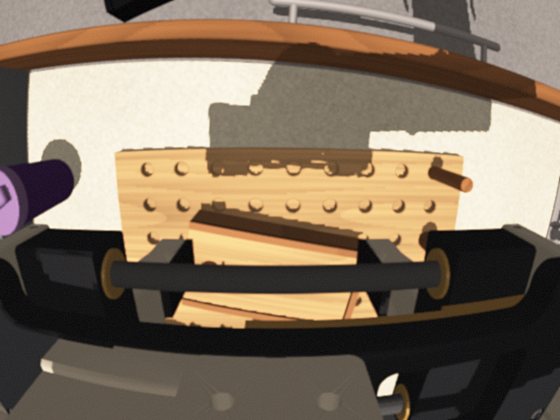

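The wrist view shows hole rows x=-132 (image row ~170) and x=-88 (~205), within 2 px of my prediction. I'll refine the board yaw and offset from these holes.

```bash
python3 - <<'E'
from plan import *
import pickle; f=pickle.load(open('w1.pkl','rb')); g=cv2.cvtColor(f['color'],cv2.COLOR_BGR2GRAY)
D=[];N=[]
for bx in(-132,-88):
  for by in range(-176,177,44):
    X=b['R']@np.array([bx,by,16])/1e3+b['t']; u,v=proj(f,X)
    x0,y0=int(u)-9,int(v)-9; w=g[y0:y0+19,x0:x0+19]
    if w.shape!=(19,19) or w.max()-w.min()<60 or np.median(w)<130: continue
    n,l,s,c=cv2.connectedComponentsWithStats((w<np.median(w)-25).astype('u1'))
    k=[i for i in range(1,n) if 12<s[i,4]<160 and s[i,0]>0 and s[i,1]>0 and s[i,0]+s[i,2]<19 and s[i,1]+s[i,3]<19]
    if len(k)!=1: continue
    i=k[0]; q=onz(f,x0+s[i,0]+s[i,2]/2-.5,y0+s[i,1]+s[i,3]/2-.5,X[2]); d=(q-X)@b['R']*1e3
    D.append(d[:2]);N.append((bx,by)); print((bx,by),d[:2].round(1),s[i,2:5])
D=np.array(D);N=np.array(N)
print(np.median(D,0)); i=N[:,0]==-132
print('dyaw deg',-np.degrees(np.polyfit(N[i,1],D[i,0],1)[0]),-np.degrees(np.polyfit(N[~i,1],D[~i,0],1)[0]))
E
```

```text
(-132, -176) [-1.9 -1.8] [13 14 95]
(-132, -132) [-1.5 -1.2] [14 15 91]
(-132, 132) [-1.2  0.4] [12 15 85]
(-88, -176) [-2.2 -1.5] [13 14 97]
(-88, -132) [-1.  -1.4] [14 14 97]
(-88, 0) [ 2.2 -1. ] [16 10 88]
(-88, 44) [ 0.2 -0.8] [16 13 93]
(-88, 88) [-1.2 -0.3] [14 13 87]
(-88, 132) [-1.3 -0.9] [12 13 78]
(-88, 176) [-0.9 -0.7] [12 14 86]
[-1.16286506 -0.93969457]
dyaw deg -0.12426120285131681 -0.09344933950685835
```

```bash
python3 - <<'E'
import numpy as np
from scipy.spatial.transform import Rotation as Ro
b=np.load('board.npz'); y=b['yaw']-np.radians(.11); t=b['t']+b['R']@np.array([-1.,-.7,0])/1e3; t[2]=0
np.savez('board.npz',R=Ro.from_euler('z',y).as_matrix(),t=t,yaw=y)
from plan import *
b=np.load('board.npz'); where(); goal(-100,-22,.052,180)
E
```

```text
board mm [-117.6  -21.9  248.5] yaw -179.68 F board [ 0.12  0.68 -1.11] t 2.0
t 2.0 turn deg [ 0.01 -0.    0.32] shift cm after turn [-1.760e+00 -1.000e-02  1.965e+01] before turn [-1.76 -0.02 19.65]
```

Call:
servo_tool --targets '[{"angular":[0,0,0.32],"xyz":[0,0,3],"claw":8.76},{"angular":[0,0,0],"xyz":[0,0,4],"claw":8.76},{"angular":[0,0,0],"xyz":[0,0,4],"claw":8.76},{"angular":[0,0,0],"xyz":[0,0,4],"claw":8.76},{"angular":[0,0,0],"xyz":[0,0,3],"claw":8.76},{"angular":[0,0,0],"xyz":[0,0,1.65],"claw":8.76},{"angular":[0,0,0],"xyz":[-0.9,0,0],"claw":8.76},{"angular":[0,0,0],"xyz":[-0.9,0,0],"claw":8.76},{"angular":[0,0,0],"xyz":[-0.4,0,0],"claw":8.76},{"angular":[0,0,0],"xyz":[-0.4,0,0],"claw":8.76},{"angular":[0,0,0],"xyz":[-0.4,0,0],"claw":8.76},{"angular":[0,0,0],"xyz":[-0.4,0,0],"claw":8.76},{"angular":[0,0,0],"xyz":[-0.4,0,0],"claw":8.76},{"angular":[0,0,0],"xyz":[-0.4,0,0],"claw":8.76},{"angular":[0,0,0],"xyz":[-0.4,0,0],"claw":8.76},{"angular":[0,0,0],"xyz":[-0.4,0,0],"claw":8.76},{"angular":[0,0,0],"xyz":[-0.4,0,0],"claw":8.76}]'

```text
t: 3.7
eef_pos: [0.528, -0.1129, 0.052]
ee_rot: [-3.142, -0.0, -3.07]
force: [-3.3, -1.6, 1.3]
width: 0.0874
gripper_force: 1.3
```

```bash
python3 - <<'E'
from plan import *
where()
a,c=grab('scene'),grab('side')
A=cv2.resize(a['color'][175:300,160:320],(480,375),interpolation=cv2.INTER_CUBIC)
B=cv2.resize(c['color'][140:265,160:265],(315,375),interpolation=cv2.INTER_CUBIC)
cv2.imwrite('pics/p2.png',np.hstack([A,B]))
E
```

```text
board mm [-64.2 -24.   52. ] yaw -180.21 F board [-3.43 -1.34  1.32] t 3.7
```

View pics/p2.png

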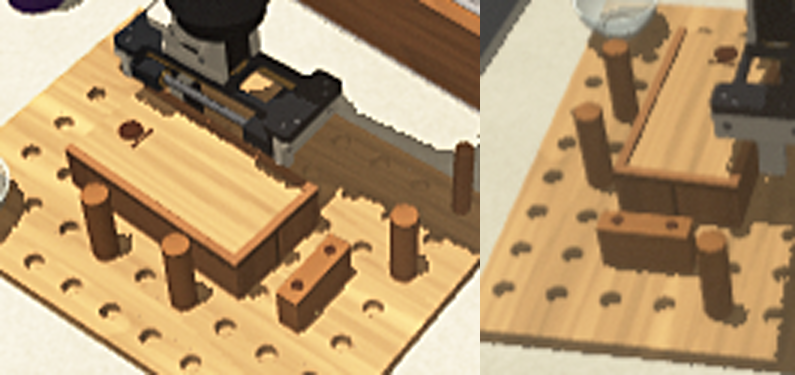

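The box is now square to the gripper and close to the pegs. Next I'll measure its corners.

```bash
python3 - <<'E'
from plan import *
where()
a,c=grab('scene'),grab('side')
def m(f,u,v): return ((onz(f,u-.33,v-.33,.066)-b['t'])@b['R']*1e3).round(1)[:2]
for n,p in dict(BL=(238,264),FL=(318,187),BR=(67,149)).items(): print('scene',n,m(a,160+p[0]/3,175+p[1]/3))
for n,p in dict(BL=(616,176),FL=(738,186)).items(): print('side',n,m(c,160+(p[0]-480)/3,140+p[1]/3))
E
```

```text
board mm [-63.4 -23.8  52.1] yaw -180.19 F board [ 0.07 -1.38 -0.17] t 3.8
scene BL [59.7 83.2]
scene FL [-43.   87.3]
scene BR [  50.6 -115.2]
side BL [57.5 86.7]
side FL [-43.9  85.8]
```

Call:
servo_tool --targets '[{"angular":[0,0,-0.2],"xyz":[-0.2,0,0],"claw":8.76},{"angular":[0,0,0],"xyz":[-0.2,0,0],"claw":8.76},{"angular":[0,0,0],"xyz":[-0.2,0,0],"claw":8.76},{"angular":[0,0,0],"xyz":[-0.2,0,0],"claw":8.76},{"angular":[0,0,0],"xyz":[-0.2,0,0],"claw":8.76},{"angular":[0,0,0],"xyz":[-0.2,0,0],"claw":8.76},{"angular":[0,0,0],"xyz":[-0.1,0,0],"claw":8.76}]'

```text
t: 4.6
eef_pos: [0.5406, -0.1119, 0.052]
ee_rot: [3.142, -0.0, -3.066]
force: [-5.5, 0.0, 4.3]
width: 0.0875
gripper_force: 2.4
```

Call:
servo_tool --targets '[{"angular":[0,0,0],"xyz":[-0.05,0,0],"claw":8.76},{"angular":[0,0,0],"xyz":[-0.05,0,0],"claw":8.76},{"angular":[0,0,0],"xyz":[-0.05,0,0],"claw":8.76}]'

```text
t: 4.9
eef_pos: [0.5422, -0.1117, 0.052]
ee_rot: [3.142, 0.0, -3.067]
force: [-3.0, 0.2, 1.6]
width: 0.0877
gripper_force: 1.8
```

```bash
python3 -c "
from plan import *
where()"
```

```text
board mm [-50.  -23.9  52. ] yaw -180.0 F board [-2.97  0.38  1.58] t 4.9
```

Friction is about 3 N. Next I'll continue in small steps, watching the force.

Call:
servo_tool --targets '[{"angular":[0,0,0],"xyz":[-0.05,0,0],"claw":8.76},{"angular":[0,0,0],"xyz":[-0.05,0,0],"claw":8.76}]'

```text
t: 5.1
eef_pos: [0.5432, -0.1117, 0.052]
ee_rot: [3.142, 0.0, -3.067]
force: [-3.9, 0.3, 0.6]
width: 0.0875
gripper_force: 1.8
```

Call:
servo_tool --targets '[{"angular":[0,0,0],"xyz":[-0.05,0,0],"claw":8.76},{"angular":[0,0,0],"xyz":[-0.05,0,0],"claw":8.76}]'

```text
t: 5.3
eef_pos: [0.5443, -0.1116, 0.052]
ee_rot: [3.142, 0.0, -3.067]
force: [-2.8, -0.7, 1.2]
width: 0.0875
gripper_force: 1.6
```

Call:
servo_tool --targets '[{"angular":[0,0,0],"xyz":[-0.05,0,0],"claw":8.76},{"angular":[0,0,0],"xyz":[-0.05,0,0],"claw":8.76}]'

```text
t: 5.5
eef_pos: [0.5453, -0.1116, 0.052]
ee_rot: [3.142, 0.0, -3.067]
force: [-1.6, -0.1, 0.5]
width: 0.0877
gripper_force: 1.4
```

Call:
servo_tool --targets '[{"angular":[0,0,0],"xyz":[-0.04,0,0],"claw":8.76},{"angular":[0,0,0],"xyz":[-0.04,0,0],"claw":8.76},{"angular":[0,0,0],"xyz":[0,0,0],"claw":8.76}]'

```text
t: 5.8
eef_pos: [0.5462, -0.1115, 0.052]
ee_rot: [3.142, 0.0, -3.067]
force: [-1.9, -0.5, -1.8]
width: 0.0877
gripper_force: 0.9
```

Call:
servo_tool --targets '[{"angular":[0,0,0],"xyz":[-0.04,0,0],"claw":8.76},{"angular":[0,0,0],"xyz":[-0.04,0,0],"claw":8.76}]'

```text
t: 6.0
eef_pos: [0.5468, -0.1114, 0.052]
ee_rot: [3.142, 0.0, -3.067]
force: [-1.7, -0.3, -1.2]
width: 0.0876
gripper_force: 1.0
```

```bash
python3 - <<'E'
from plan import *
where()
a,c=grab('scene'),grab('side'); where()
A=cv2.resize(a['color'][180:290,170:280],(440,440),interpolation=cv2.INTER_CUBIC)
B=cv2.resize(c['color'][145:235,180:265],(340,360),interpolation=cv2.INTER_CUBIC)
B=cv2.copyMakeBorder(B,0,80,0,0,cv2.BORDER_CONSTANT)
cv2.imwrite('pics/p3.png',np.hstack([A,B]))
E
```

```text
board mm [-45.3 -23.9  52. ] yaw -180.01 F board [-1.67 -0.22 -1.2 ] t 6.0
board mm [-45.2 -23.9  52. ] yaw -180.01 F board [-1.18  0.4  -2.05] t 6.1
```

View pics/p3.png

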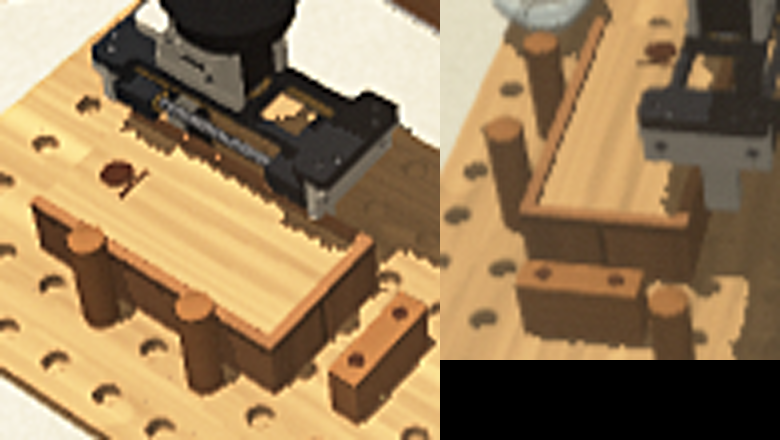

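The box's back edge (left corner at scene crop (271,348), right at (35,203)) is just short of the pegs.

```bash
python3 - <<'E'
from plan import *
a,c=grab('scene'),grab('side')
def m(f,u,v): return ((onz(f,u-.37,v-.37,.066)-b['t'])@b['R']*1e3).round(1)[:2]
for n,p in dict(BL=(271,348),FL=(374,240),BR=(34,202)).items(): print('scene',n,m(a,170+p[0]/4,180+p[1]/4))
for n,p in dict(BL=(522,214),FL=(690,224),BR=(602,20)).items(): print('side',n,m(c,180+(p[0]-440)/4,145+p[1]/4))
E
```

```text
scene BL [71.3 87.5]
scene FL [-32.4  87.2]
scene BR [  70.9 -109.8]
side BL [69.6 87.4]
side FL [-34.6  83.3]
side BR [  67.1 -111.7]
```

Call:
servo_tool --targets '[{"angular":[0,0,0],"xyz":[-0.07,0,0],"claw":8.76},{"angular":[0,0,0],"xyz":[-0.07,0,0],"claw":8.76},{"angular":[0,0,0],"xyz":[-0.06,0,0],"claw":8.76},{"angular":[0,0,0],"xyz":[-0.04,0,0],"claw":8.76}]'

```text
t: 6.6
eef_pos: [0.5491, -0.1113, 0.0521]
ee_rot: [-3.142, -0.0, -3.067]
force: [-2.3, 0.1, -0.1]
width: 0.0874
gripper_force: 1.3
```

Call:
servo_tool --targets '[{"angular":[0,0,0],"xyz":[-0.04,0,0],"claw":8.76},{"angular":[0,0,0],"xyz":[-0.04,0,0],"claw":8.76}]'

```text
t: 6.8
eef_pos: [0.5499, -0.1112, 0.052]
ee_rot: [3.142, -0.0, -3.067]
force: [-2.1, -0.1, -0.3]
width: 0.0877
gripper_force: 1.2
```

Call:
servo_tool --targets '[{"angular":[0,0,0],"xyz":[-0.04,0,0],"claw":8.76},{"angular":[0,0,0],"xyz":[-0.04,0,0],"claw":8.76}]'

```text
t: 7.0
eef_pos: [0.5507, -0.1112, 0.0521]
ee_rot: [3.142, -0.0, -3.067]
force: [-2.2, -0.6, 0.3]
width: 0.0877
gripper_force: 1.3
```

Call:
servo_tool --targets '[{"angular":[0,0,0],"xyz":[-0.04,0,0],"claw":8.76},{"angular":[0,0,0],"xyz":[-0.04,0,0],"claw":8.76}]'

```text
t: 7.2
eef_pos: [0.5515, -0.1111, 0.0521]
ee_rot: [3.142, 0.0, -3.067]
force: [-3.0, -0.5, -0.7]
width: 0.0873
gripper_force: 1.3
```

Call:
servo_tool --targets '[{"angular":[0,0,0],"xyz":[-0.04,0,0],"claw":8.76},{"angular":[0,0,0],"xyz":[-0.04,0,0],"claw":8.76}]'

```text
t: 7.4
eef_pos: [0.5517, -0.1111, 0.0521]
ee_rot: [3.142, -0.001, -3.067]
force: [-6.4, 0.8, 3.9]
width: 0.0878
gripper_force: 3.1
```

Contact: the advance stalled and the force rose. Next, a little more pressure and a hold.

Call:
servo_tool --targets '[{"angular":[0,0,0],"xyz":[-0.04,0,0],"claw":8.76},{"angular":[0,0,0],"xyz":[0,0,0],"claw":8.76},{"angular":[0,0,0],"xyz":[0,0,0],"claw":8.76}]'

```text
t: 7.7
eef_pos: [0.5517, -0.1111, 0.0521]
ee_rot: [3.142, -0.002, -3.067]
force: [-6.2, 0.9, 5.3]
width: 0.0878
gripper_force: 3.3
```

```bash
python3 -c "
from plan import *
where(); print(monitor.get_state()['moment'])"
```

```text
board mm [-40.4 -23.9  52.1] yaw -180.01 F board [-6.08  1.39  5.33] t 7.7
[0.22828057 2.221324   0.11159164]
```

Call:
servo_tool --targets '[{"angular":[0,0,0],"xyz":[1,0,0],"claw":8.76},{"angular":[0,0,0],"xyz":[1,0,0],"claw":8.76},{"angular":[0,0,0],"xyz":[0,0,-4],"claw":4},{"angular":[0,0,0],"xyz":[0,0,-4],"claw":4},{"angular":[0,0,0],"xyz":[0,0,-2],"claw":4},{"angular":[0,0,0],"xyz":[0,0,0],"claw":4}]'

```text
t: 8.3
eef_pos: [0.5348, -0.1125, 0.1559]
ee_rot: [-3.141, 0.008, -3.066]
force: [-0.2, 0.1, 0.3]
width: 0.0614
gripper_force: 0.0
```

```bash
python3 - <<'E'
from plan import *
where(); print(monitor.get_state()['q'].round(3))
goal(23.5,-145,.15,90);goal(23.5,-145,.15,-90)
a,c=grab('scene'),grab('side')
A=cv2.resize(a['color'][180:290,170:280],(440,440),interpolation=cv2.INTER_CUBIC)
B=cv2.resize(c['color'][145:235,180:265],(340,360),interpolation=cv2.INTER_CUBIC)
B=cv2.copyMakeBorder(B,0,80,0,0,cv2.BORDER_CONSTANT)
cv2.imwrite('pics/p4.png',np.hstack([A,B]))
E
```

```text
board mm [-57.4 -24.  155.9] yaw -179.98 F board [-0.17  0.11  0.29] t 8.3
[ 1.520e-01  2.250e-01 -4.060e-01  1.000e-03 -9.320e-01 -1.648e+00]
t 8.3 turn deg [ 0.34  0.36 90.02] shift cm after turn [-12.1    8.09   0.59] before turn [ -8.08 -12.1    0.66]
t 8.3 turn deg [ -0.36   0.34 -89.98] shift cm after turn [12.1  -8.09  0.59] before turn [ -8.08 -12.1    0.66]
```

View pics/p4.png

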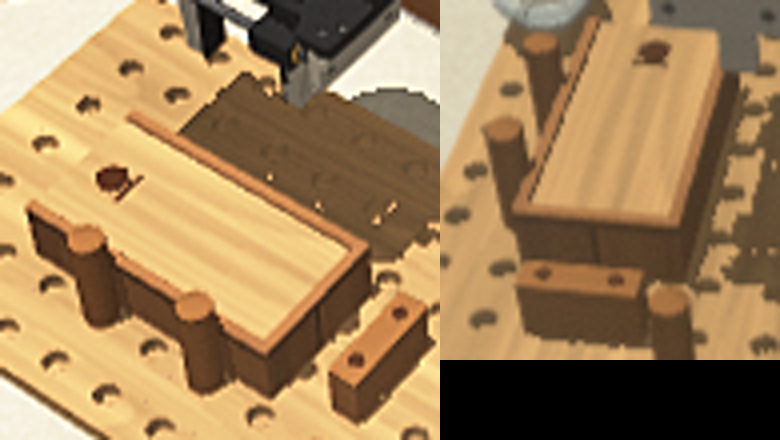

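The box sits against both pegs. Next I'll turn the tool and go to the right end.

Call:
servo_tool --targets '[{"angular":[0,0,-8.5],"xyz":[0,0,0],"claw":4},{"angular":[0,0,-8.5],"xyz":[0,0,0],"claw":4},{"angular":[0,0,-8.5],"xyz":[0,0,0],"claw":4},{"angular":[0,0,-8.5],"xyz":[0,0,0],"claw":4},{"angular":[0,0,-8.5],"xyz":[0,0,0],"claw":4},{"angular":[0,0,-8.5],"xyz":[0,0,0],"claw":4},{"angular":[0,0,-8.5],"xyz":[0,0,0],"claw":4},{"angular":[0,0,-8.5],"xyz":[0,0,0],"claw":4},{"angular":[0,0,-8.5],"xyz":[0,0,0],"claw":4},{"angular":[0,0,-8.5],"xyz":[0,0,0],"claw":4},{"angular":[0,0,-5],"xyz":[0,0,0],"claw":4},{"angular":[0,0,0],"xyz":[3,-2,0],"claw":4},{"angular":[0,0,0],"xyz":[3,-2,0],"claw":4},{"angular":[0,0,0],"xyz":[3,-2,0],"claw":4},{"angular":[0,0,0],"xyz":[3,-2,0],"claw":4},{"angular":[0,0,0],"xyz":[0,0,0],"claw":4}]'

```text
t: 10.0
eef_pos: [0.6226, -0.2291, 0.1493]
ee_rot: [3.139, -0.0, -1.498]
force: [-0.9, 0.0, -0.6]
width: 0.0405
gripper_force: 0.0
```

```bash
python3 - <<'E'
from plan import *
where(); print(monitor.get_state()['q'].round(3),monitor.get_state()['ee_rot'],monitor.get_state()['width'])
goal(23.5,-140,.060,-90)
E
```

```text
board mm [  21.4 -146.9  149.3] yaw -90.14 F board [-0.92  0.09 -0.61] t 10.0
[-5.900e-02  4.140e-01 -1.420e-01  1.000e-03 -1.018e+00  1.310e-01] [ 3.13925050e+00 -2.90600036e-04 -1.49816136e+00] 0.04050963277129371
t 10.0 turn deg [ 0.13 -0.02 -0.14] shift cm after turn [-0.69 -0.21  8.93] before turn [-0.69 -0.23  8.93]
```

Call:
servo_tool --targets '[{"angular":[0,0,0],"xyz":[0,-0.1,3],"claw":4},{"angular":[0,0,0],"xyz":[0,0,3],"claw":4},{"angular":[0,0,0],"xyz":[0,0,2.9],"claw":4},{"angular":[0,0,0],"xyz":[-0.7,0,0],"claw":4},{"angular":[0,0,0],"xyz":[-0.6,0,0],"claw":4},{"angular":[0,0,0],"xyz":[0,0,0],"claw":4}]'

```text
t: 10.6
eef_pos: [0.6224, -0.2122, 0.0645]
ee_rot: [-3.14, -0.0, -1.494]
force: [1.2, -0.4, 0.0]
width: 0.0397
gripper_force: 0.0
```

```bash
python3 - <<'E'
from plan import *
where(); print(monitor.get_state()['ee_rot'])
E
```

```text
board mm [  22.5 -130.1   64.5] yaw -89.93 F board [ 1.22 -0.48  0.02] t 10.6
[-3.13999565e+00 -4.96649399e-04 -1.49446817e+00]
```

Call:
servo_tool --targets '[{"angular":[0,0,0],"xyz":[-0.25,0,0],"claw":4},{"angular":[0,0,0],"xyz":[-0.25,0,0],"claw":4},{"angular":[0,0,0],"xyz":[-0.25,0,0],"claw":4},{"angular":[0,0,0],"xyz":[-0.25,0,0],"claw":4},{"angular":[0,0,0],"xyz":[-0.25,0,0],"claw":4},{"angular":[0,0,0],"xyz":[-0.25,0,0],"claw":4}]'

```text
t: 11.2
eef_pos: [0.621, -0.1991, 0.0642]
ee_rot: [-3.14, -0.001, -1.496]
force: [-0.6, -5.8, 4.0]
width: 0.0403
gripper_force: 2.9
```

Call:
servo_tool --targets '[{"angular":[0,0,0],"xyz":[-0.25,0,0],"claw":4},{"angular":[0,0,0],"xyz":[-0.25,0,0],"claw":4},{"angular":[0,0,0],"xyz":[-0.25,0,0],"claw":4},{"angular":[0,0,0],"xyz":[-0.25,0,0],"claw":4}]'

```text
t: 11.6
eef_pos: [0.6203, -0.1891, 0.0641]
ee_rot: [-3.14, -0.001, -1.496]
force: [0.1, -6.0, 4.9]
width: 0.04
gripper_force: 2.9
```

```bash
python3 - <<'E'
from plan import *
where()
a,c=grab('scene'),grab('side')
A=cv2.resize(a['color'][180:290,170:280],(440,440),interpolation=cv2.INTER_CUBIC)
B=cv2.resize(c['color'][145:235,180:265],(340,360),interpolation=cv2.INTER_CUBIC)
B=cv2.copyMakeBorder(B,0,80,0,0,cv2.BORDER_CONSTANT)
cv2.imwrite('pics/p5.png',np.hstack([A,B]))
E
```

```text
board mm [  22.1 -106.9   64.1] yaw -90.01 F board [-0.38 -6.03  4.91] t 11.6
```

View pics/p5.png

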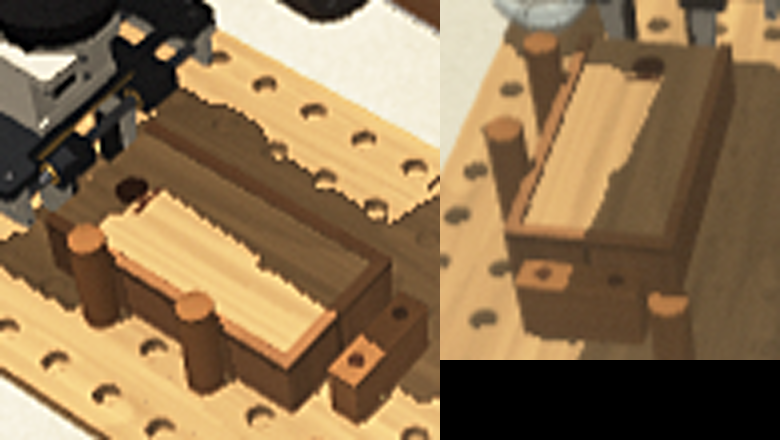

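The box slid left along the pegs and is still against them. About 16 mm remain to the block.

Call:
servo_tool --targets '[{"angular":[0,0,0],"xyz":[-0.2,0,0],"claw":4},{"angular":[0,0,0],"xyz":[-0.2,0,0],"claw":4},{"angular":[0,0,0],"xyz":[-0.2,0,0],"claw":4},{"angular":[0,0,0],"xyz":[-0.2,0,0],"claw":4},{"angular":[0,0,0],"xyz":[-0.15,0,0],"claw":4},{"angular":[0,0,0],"xyz":[-0.1,0,0],"claw":4}]'

```text
t: 12.3
eef_pos: [0.619, -0.1776, 0.0631]
ee_rot: [-3.141, -0.0, -1.496]
force: [1.2, -4.7, 4.0]
width: 0.0398
gripper_force: 2.5
```

Call:
servo_tool --targets '[{"angular":[0,0,0],"xyz":[-0.05,0,0],"claw":4},{"angular":[0,0,0],"xyz":[-0.05,0,0],"claw":4}]'

```text
t: 12.5
eef_pos: [0.6189, -0.1767, 0.0631]
ee_rot: [-3.142, -0.0, -1.496]
force: [1.5, -4.7, 4.0]
width: 0.0399
gripper_force: 2.5
```

```bash
python3 -c "
from plan import *
where()"
```

```text
board mm [ 21.6 -94.4  63.1] yaw -90.01 F board [ 1.1  -4.78  4.04] t 12.5
```

Call:
servo_tool --targets '[{"angular":[0,0,0],"xyz":[-0.05,0,0],"claw":4},{"angular":[0,0,0],"xyz":[-0.05,0,0],"claw":4},{"angular":[0,0,0],"xyz":[-0.05,0,0],"claw":4}]'

```text
t: 12.8
eef_pos: [0.6187, -0.1753, 0.0631]
ee_rot: [3.142, -0.0, -1.496]
force: [1.0, -4.2, 4.6]
width: 0.0399
gripper_force: 2.5
```

Call:
servo_tool --targets '[{"angular":[0,0,0],"xyz":[-0.05,0,0],"claw":4},{"angular":[0,0,0],"xyz":[-0.05,0,0],"claw":4}]'

```text
t: 13.0
eef_pos: [0.6186, -0.1743, 0.0631]
ee_rot: [3.142, -0.0, -1.496]
force: [-0.1, -5.4, 4.9]
width: 0.04
gripper_force: 2.5
```

Call:
servo_tool --targets '[{"angular":[0,0,0],"xyz":[-0.05,0,0],"claw":4},{"angular":[0,0,0],"xyz":[-0.05,0,0],"claw":4}]'

```text
t: 13.2
eef_pos: [0.6184, -0.1733, 0.063]
ee_rot: [3.141, -0.0, -1.496]
force: [1.0, -4.7, 4.3]
width: 0.0397
gripper_force: 2.5
```

Call:
servo_tool --targets '[{"angular":[0,0,0],"xyz":[-0.05,0,0],"claw":4},{"angular":[0,0,0],"xyz":[-0.04,0,0],"claw":4}]'

```text
t: 13.4
eef_pos: [0.6184, -0.1724, 0.0631]
ee_rot: [3.141, -0.0, -1.496]
force: [0.6, -5.7, 3.8]
width: 0.0402
gripper_force: 2.5
```

Call:
servo_tool --targets '[{"angular":[0,0,0],"xyz":[-0.04,0,0],"claw":4},{"angular":[0,0,0],"xyz":[-0.04,0,0],"claw":4}]'

```text
t: 13.6
eef_pos: [0.6184, -0.1721, 0.0631]
ee_rot: [3.141, -0.001, -1.496]
force: [1.8, -10.2, 1.6]
width: 0.04
gripper_force: 4.8
```

The box has met the end block (force up about 5 N, motion stalled). Next I'll hold with a slight extra press and check the back corners.

Call:
servo_tool --targets '[{"angular":[0,0,0],"xyz":[-0.02,0,0],"claw":4},{"angular":[0,0,0],"xyz":[0,0,0],"claw":4},{"angular":[0,0,0],"xyz":[0,0,0],"claw":4}]'

```text
t: 13.9
eef_pos: [0.6183, -0.1721, 0.063]
ee_rot: [3.141, -0.001, -1.496]
force: [1.6, -9.1, 3.2]
width: 0.04
gripper_force: 4.3
```

```bash
python3 - <<'E'
from plan import *
where()
a,c=grab('scene'),grab('side')
A=cv2.resize(a['color'][180:280,180:280],(500,500),interpolation=cv2.INTER_CUBIC)
B=cv2.resize(c['color'][145:245,185:245],(300,500),interpolation=cv2.INTER_CUBIC)
cv2.imwrite('pics/p6.png',np.hstack([A,B]))
E
```

```text
board mm [ 21.5 -89.7  63. ] yaw -90.02 F board [ 0.87 -9.15  3.19] t 13.9
```

View pics/p6.png

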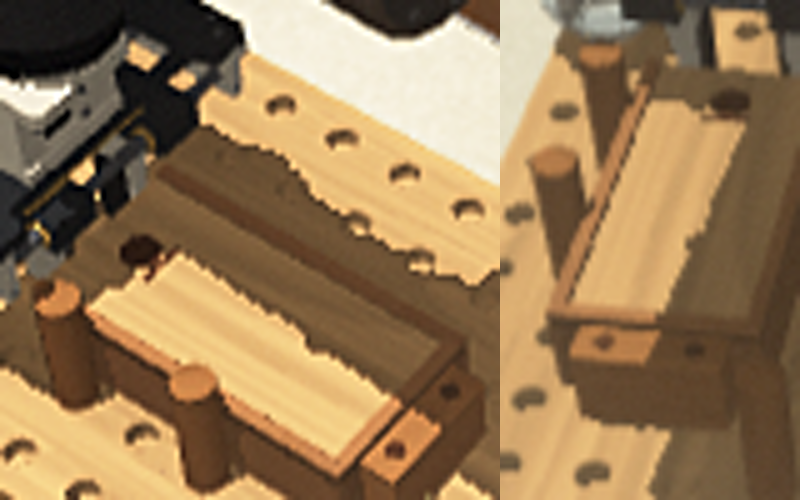

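The views show the box against both pegs and the block. Next I'll retreat, turn back and feel the front side to verify, on the way to the peg.

Call:
servo_tool --targets '[{"angular":[0,0,0],"xyz":[0.7,0,0],"claw":4},{"angular":[0,0,0],"xyz":[0.8,0,0],"claw":4},{"angular":[0,0,0],"xyz":[0,0,-4],"claw":8.76},{"angular":[0,0,0],"xyz":[0,0,-4],"claw":8.76},{"angular":[0,0,0],"xyz":[0,0,-2],"claw":8.76},{"angular":[0,0,8.5],"xyz":[0,0,0],"claw":8.76},{"angular":[0,0,8.5],"xyz":[0,0,0],"claw":8.76},{"angular":[0,0,8.5],"xyz":[0,0,0],"claw":8.76},{"angular":[0,0,8.5],"xyz":[0,0,0],"claw":8.76},{"angular":[0,0,8.5],"xyz":[0,0,0],"claw":8.76},{"angular":[0,0,8.5],"xyz":[0,0,0],"claw":8.76},{"angular":[0,0,8.5],"xyz":[0,0,0],"claw":8.76},{"angular":[0,0,8.5],"xyz":[0,0,0],"claw":8.76},{"angular":[0,0,8.5],"xyz":[0,0,0],"claw":8.76},{"angular":[0,0,8.5],"xyz":[0,0,0],"claw":8.76},{"angular":[0,0,5],"xyz":[0,0,0],"claw":8.76},{"angular":[0,0,0],"xyz":[0,0,0],"claw":8.76}]'

```text
t: 15.7
eef_pos: [0.6191, -0.1862, 0.1623]
ee_rot: [3.141, -0.001, -3.068]
force: [-0.2, -0.3, 0.2]
width: 0.0876
gripper_force: 0.0
```

```bash
python3 -c "
from plan import *
where(); goal(-60,15,.052,180)"
```

```text
board mm [  21.1 -103.9  162.3] yaw -180.09 F board [-0.21 -0.29  0.15] t 15.7
t 15.7 turn deg [ 0.05 -0.07 -0.09] shift cm after turn [ 8.11 11.89 11.03] before turn [ 8.12 11.86 11.05]
```

Call:
servo_tool --targets '[{"angular":[0,0,-0.09],"xyz":[2.7,3.9,0],"claw":8.76},{"angular":[0,0,0],"xyz":[2.7,4,0],"claw":8.76},{"angular":[0,0,0],"xyz":[2.7,4,0],"claw":8.76},{"angular":[0,0,0],"xyz":[0,0,3],"claw":8.76},{"angular":[0,0,0],"xyz":[0,0,4],"claw":8.76},{"angular":[0,0,0],"xyz":[0,0,4],"claw":8.76},{"angular":[0,0,0],"xyz":[-0.6,0,0],"claw":8.76},{"angular":[0,0,0],"xyz":[-0.6,0,0],"claw":8.76},{"angular":[0,0,0],"xyz":[-0.4,0,0],"claw":8.76},{"angular":[0,0,0],"xyz":[0,0,0],"claw":8.76}]'

```text
t: 16.7
eef_pos: [0.5477, -0.0725, 0.0549]
ee_rot: [3.141, 0.003, -3.065]
force: [0.1, 0.4, -0.0]
width: 0.0875
gripper_force: 0.0
```

```bash
python3 -c "
from plan import *
where()"
```

```text
board mm [-41.5  14.9  54.9] yaw -179.89 F board [ 0.17  0.44 -0.01] t 16.7
```

Call:
servo_tool --targets '[{"angular":[0,0,0],"xyz":[0,0,0],"claw":8.76},{"angular":[0,0,0],"xyz":[-0.04,0,0],"claw":8.76},{"angular":[0,0,0],"xyz":[0,0,0],"claw":8.76}]'

```text
t: 17.0
eef_pos: [0.5462, -0.0726, 0.0536]
ee_rot: [3.141, 0.001, -3.065]
force: [0.5, 0.1, 0.9]
width: 0.0873
gripper_force: 0.0
```

```bash
python3 -c "
from plan import *
where()"
```

```text
board mm [-43.   14.9  53.6] yaw -179.92 F board [0.47 0.1  0.88] t 17.0
```

Call:
servo_tool --targets '[{"angular":[0,0,0],"xyz":[-0.06,0,0],"claw":8.76},{"angular":[0,0,0],"xyz":[-0.06,0,0],"claw":8.76},{"angular":[0,0,0],"xyz":[-0.05,0,0],"claw":8.76},{"angular":[0,0,0],"xyz":[0,0,0],"claw":8.76}]'

```text
t: 17.4
eef_pos: [0.5479, -0.0724, 0.053]
ee_rot: [-3.142, -0.0, -3.065]
force: [-0.6, 0.4, -0.1]
width: 0.088
gripper_force: 0.0
```

```bash
python3 -c "
from plan import *
where()"
```

```text
board mm [-41.3  14.9  53. ] yaw -179.91 F board [-0.6   0.44 -0.09] t 17.4
```

Call:
servo_tool --targets '[{"angular":[0,0,0],"xyz":[-0.05,0,0],"claw":8.76},{"angular":[0,0,0],"xyz":[-0.05,0,0],"claw":8.76}]'

```text
t: 17.6
eef_pos: [0.5484, -0.0724, 0.053]
ee_rot: [-3.142, -0.001, -3.065]
force: [-1.6, -0.4, 1.6]
width: 0.0876
gripper_force: 1.2
```

```bash
python3 -c "
from plan import *
where()"
```

```text
board mm [-40.8  14.9  53. ] yaw -179.92 F board [-1.65 -0.26  1.61] t 17.6
```

Call:
servo_tool --targets '[{"angular":[0,0,0],"xyz":[-0.05,0,0],"claw":8.76},{"angular":[0,0,0],"xyz":[-0.03,0,0],"claw":8.76},{"angular":[0,0,0],"xyz":[0,0,0],"claw":8.76}]'

```text
t: 17.9
eef_pos: [0.5487, -0.0724, 0.0528]
ee_rot: [-3.142, -0.002, -3.065]
force: [-5.1, 0.5, 2.7]
width: 0.0877
gripper_force: 2.6
```

```bash
python3 -c "
from plan import *
where()"
```

```text
board mm [-40.5  14.9  52.8] yaw -179.93 F board [-5.05  0.92  2.71] t 17.9
```

The gap was under 0.3 mm, so the box is home. On to the loose thick peg.

Call:
servo_tool --targets '[{"angular":[0,0,0],"xyz":[0.7,0,0],"claw":8.76},{"angular":[0,0,0],"xyz":[0.8,0,0],"claw":8.76},{"angular":[0,0,0],"xyz":[0,0,-4],"claw":8.76},{"angular":[0,0,0],"xyz":[0,0,-4],"claw":8.76},{"angular":[0,0,0],"xyz":[0,0,-1],"claw":8.76},{"angular":[0,0,0],"xyz":[0,0,0],"claw":8.76},{"angular":[0,0,0],"xyz":[-1.1,4,0],"claw":8.76},{"angular":[0,0,0],"xyz":[0,4,0],"claw":8.76},{"angular":[0,0,0],"xyz":[0,4,0],"claw":8.76},{"angular":[0,0,0],"xyz":[0,4,0],"claw":8.76},{"angular":[0,0,0],"xyz":[0,0,0],"claw":8.76},{"angular":[0,0,0],"xyz":[0,0,0],"claw":8.76}]'

```text
t: 19.1
eef_pos: [0.5325, 0.0875, 0.1418]
ee_rot: [-3.141, -0.002, -3.063]
force: [0.0, -0.5, -0.1]
width: 0.0878
gripper_force: 0.0
```

```bash
python3 - <<'E'
from plan import *
where(); print(monitor.get_state()['ee_rot'])
a,c=grab('scene'),grab('side')
# triangulated thick top from start pictures
print('thick top', ((np.array([.5338,.0880,.096])-b['t'])@b['R']*1e3).round(1))
goal(-44,176,.078,180)
E
```

```text
board mm [-44.6 175.6 141.8] yaw -179.81 F board [-0.03 -0.54 -0.11] t 19.1
[-3.14112774e+00 -1.57877755e-03 -3.06315930e+00]
thick top [-43.3 175.9  96. ]
t 19.2 turn deg [-0.03 -0.08  0.06] shift cm after turn [-0.05  0.18  6.42] before turn [-0.06  0.18  6.42]
```

Call:
servo_tool --force 15 --targets '[{"angular":[0,0,0],"xyz":[-0.05,0.1,3],"claw":8.76},{"angular":[0,0,0],"xyz":[0,0,3.4],"claw":8.76},{"angular":[0,0,0],"xyz":[0,0,0],"claw":8.76},{"angular":[0,0,0],"xyz":[0,0,0],"claw":8.76},{"angular":[0,0,0],"xyz":[0,0,0],"claw":1.5},{"angular":[0,0,0],"xyz":[0,0,0],"claw":1.5},{"angular":[0,0,0],"xyz":[0,0,0],"claw":1.5},{"angular":[0,0,0],"xyz":[0,0,0],"claw":1.5},{"angular":[0,0,0],"xyz":[0,0,0],"claw":1.5},{"angular":[0,0,0],"xyz":[0,0,0],"claw":1.5},{"angular":[0,0,0],"xyz":[0,0,0],"claw":1.5},{"angular":[0,0,0],"xyz":[0,0,0],"claw":1.5},{"angular":[0,0,0],"xyz":[0,0,0],"claw":1.5},{"angular":[0,0,0],"xyz":[0,0,0],"claw":1.5}]'

```text
t: 20.6
eef_pos: [0.5338, 0.0879, 0.079]
ee_rot: [-3.142, -0.0, -3.065]
force: [0.1, 1.0, -0.4]
width: 0.024
gripper_force: 15.0
```

```bash
python3 - <<'E'
from plan import *
where(); print(monitor.get_state()['ee_rot'],monitor.get_state()['width'])
E
```

```text
board mm [-43.4 175.9  79. ] yaw -179.92 F board [ 0.15  0.97 -0.35] t 20.6
[-3.14156174e+00 -1.42166966e-04 -3.06516436e+00] 0.023958117345444528
```

The opening is 24.0 mm, so this is the thick peg. Next I'll lift it and carry it 132 mm right along the row to hole y=44.

Call:
servo_tool --force 25 --targets '[{"angular":[0,0,0],"xyz":[0,0,0],"claw":1.5},{"angular":[0,0,0],"xyz":[0,0,-1],"claw":1.5},{"angular":[0,0,0],"xyz":[0,0,-2.5],"claw":1.5},{"angular":[0,0,0],"xyz":[0,0,-2.5],"claw":1.5},{"angular":[0,0,0],"xyz":[0,0,-1.5],"claw":1.5},{"angular":[0,0,0],"xyz":[0,-3.3,0],"claw":1.5},{"angular":[0,0,0],"xyz":[0,-3.3,0],"claw":1.5},{"angular":[0,0,0],"xyz":[0,-3.3,0],"claw":1.5},{"angular":[0,0,0],"xyz":[0,-3.3,0],"claw":1.5},{"angular":[0,0,0],"xyz":[0,0,0],"claw":1.5},{"angular":[0,0,0],"xyz":[0,0,0],"claw":1.5},{"angular":[0,0,0],"xyz":[0,0,0],"claw":1.5},{"angular":[0,0,0],"xyz":[0,0,0],"claw":1.5},{"angular":[0,0,0],"xyz":[0,0,0],"claw":1.5}]'

```text
t: 22.0
eef_pos: [0.5439, -0.0429, 0.1542]
ee_rot: [3.142, 0.0, -3.064]
force: [0.2, 1.0, -0.2]
width: 0.0233
gripper_force: 25.0
```

```bash
python3 - <<'E'
from plan import *
where(); s=monitor.get_state(); print(s['ee_rot'],s['width'])
goal(-43.4,43.9,.079,180.08)
E
```

```text
board mm [-43.1  44.6 154.2] yaw -179.85 F board [ 0.28  0.95 -0.16] t 22.0
[ 3.14153980e+00  1.27844134e-04 -3.06392209e+00] 0.02330013004856615
t 22.0 turn deg [0.   0.01 0.07] shift cm after turn [ 0.03 -0.07  7.52] before turn [ 0.03 -0.08  7.52]
```

Call:
servo_tool --targets '[{"angular":[0,0,0],"xyz":[0.03,-0.06,2.5],"claw":1.5},{"angular":[0,0,0],"xyz":[0,0,2.2],"claw":1.5},{"angular":[0,0,0],"xyz":[0,0,1],"claw":1.5},{"angular":[0,0,0],"xyz":[0,0,0],"claw":1.5},{"angular":[0,0,0],"xyz":[0,0,0],"claw":1.5},{"angular":[0,0,0],"xyz":[0,0,0.2],"claw":1.5},{"angular":[0,0,0],"xyz":[0,0,0.2],"claw":1.5},{"angular":[0,0,0],"xyz":[0,0,0.2],"claw":1.5},{"angular":[0,0,0],"xyz":[0,0,0.2],"claw":1.5}]'

```text
t: 22.9
eef_pos: [0.5437, -0.0443, 0.0892]
ee_rot: [3.141, 0.001, -3.065]
force: [0.4, 0.4, -0.8]
width: 0.0232
gripper_force: 25.0
```

```bash
python3 - <<'E'
from plan import *
where(); s=monitor.get_state(); print(s['ee_rot'],s['moment'])
E
```

```text
board mm [-43.3  43.3  89.2] yaw -179.92 F board [ 0.45  0.4  -0.82] t 22.9
[ 3.14146347e+00  5.42983252e-04 -3.06516637e+00] [-0.04531492 -0.01434696  0.02315218]
```

Call:
servo_tool --targets '[{"angular":[0,0,0],"xyz":[0,0.05,0.1],"claw":1.5},{"angular":[0,0,0],"xyz":[0,0,0.2],"claw":1.5},{"angular":[0,0,0],"xyz":[0,0,0.2],"claw":1.5}]'

```text
t: 23.2
eef_pos: [0.5436, -0.0438, 0.0839]
ee_rot: [3.142, 0.0, -3.065]
force: [-0.4, 1.2, -0.3]
width: 0.0234
gripper_force: 25.0
```

```bash
python3 -c "
from plan import *
where()"
```

```text
board mm [-43.4  43.8  83.9] yaw -179.92 F board [-0.28  1.23 -0.26] t 23.2
```

The foot is 6 mm into the hole with no force. Next I'll seat it.

Call:
servo_tool --targets '[{"angular":[0,0,0],"xyz":[0,0,0.2],"claw":1.5},{"angular":[0,0,0],"xyz":[0,0,0.15],"claw":1.5},{"angular":[0,0,0],"xyz":[0,0,0.1],"claw":1.5},{"angular":[0,0,0],"xyz":[0,0,0],"claw":1.5}]'

```text
t: 23.6
eef_pos: [0.5435, -0.0438, 0.0794]
ee_rot: [-3.142, -0.0, -3.065]
force: [-0.8, -0.1, 0.1]
width: 0.0234
gripper_force: 25.0
```

```bash
python3 -c "
from plan import *
where()"
```

```text
board mm [-43.5  43.8  79.4] yaw -179.92 F board [-0.79 -0.07  0.12] t 23.6
```

Call:
servo_tool --targets '[{"angular":[0,0,0],"xyz":[0,0,0.05],"claw":1.5},{"angular":[0,0,0],"xyz":[0,0,0.05],"claw":1.5},{"angular":[0,0,0],"xyz":[0,0,0],"claw":1.5}]'

```text
t: 23.9
eef_pos: [0.5438, -0.0437, 0.079]
ee_rot: [-3.142, 0.0, -3.065]
force: [-0.6, 0.0, 2.6]
width: 0.0234
gripper_force: 25.0
```

The shoulder is seated: same height as at the start, with an upward reaction. Next I'll release and go up.

Call:
servo_tool --targets '[{"angular":[0,0,0],"xyz":[0,0,0],"claw":6},{"angular":[0,0,0],"xyz":[0,0,0],"claw":6},{"angular":[0,0,0],"xyz":[0,0,0],"claw":6},{"angular":[0,0,0],"xyz":[0,0,0],"claw":6},{"angular":[0,0,0],"xyz":[0,0,-2],"claw":6},{"angular":[0,0,0],"xyz":[0,0,-4],"claw":6},{"angular":[0,0,0],"xyz":[0,0,-4],"claw":6},{"angular":[0,0,0],"xyz":[0,0,-4],"claw":6},{"angular":[0,0,0],"xyz":[4,0,0],"claw":6},{"angular":[0,0,0],"xyz":[4,0,0],"claw":6},{"angular":[0,0,0],"xyz":[4,0,0],"claw":6},{"angular":[0,0,0],"xyz":[0,0,0],"claw":6}]'

```text
t: 25.1
eef_pos: [0.4196, -0.0537, 0.2186]
ee_rot: [3.14, -0.0, -3.066]
force: [1.1, -0.4, -0.1]
width: 0.0598
gripper_force: 0.0
```

```bash
python3 - <<'E'
from plan import *
where(); s=monitor.get_state(); print(s['width'],s['qd'].round(3))
a,c=grab('scene'),grab('side')
# check: predicted peg top, and orange-brown top-face blob nearest it, both views
X=b['R']@np.array([-44,44,96])/1e3+b['t']
for f in(a,c):
    u,v=proj(f,X); x0,y0=int(u)-14,int(v)-14; w=f['color'][y0:y0+29,x0:x0+29]
    h=cv2.cvtColor(w,cv2.COLOR_BGR2HSV); m=((h[...,0]<14)&(h[...,1]>110)&(h[...,2]>140)).astype('u1')
    n,l,st,ce=cv2.connectedComponentsWithStats(m)
    print(f['name'],(u,v),[(st[i,4],((onz(f,x0+ce[i,0],y0+ce[i,1],.096)-b['t'])@b['R']*1e3).round(1)[:2]) for i in range(1,n) if st[i,4]>8])
E
```

```text
board mm [-167.9   43.3  218.6] yaw -179.95 F board [ 1.08 -0.44 -0.09] t 25.1
0.05976612322599693 [-0.01   0.067  0.088  0.025  0.024  0.022]
scene (np.float64(251.98242587298046), np.float64(221.56109762702425)) [(np.int32(29), array([-41.1,  44.5])), (np.int32(29), array([-4.6, 46.3]))]
side (np.float64(248.144723566084), np.float64(181.1190422863458)) []
```

```bash
python3 -c "
from h import *
print(order.job_done())"
```

```text
the job is handed in; nothing more can be done
None
```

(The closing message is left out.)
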